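Tip the spent columns out of the bench cart

ROBOT

A 6-joint arm with a two-finger parallel gripper is mounted at the origin on the work surface. World frame = base frame: x ahead of the robot, y to its left, z up, the work surface at z = 0. Lengths are in m, angles in rad, forces in N, time in s.
With the tool pointing down it reaches from about 0.425 to 0.95 m from the base axis. Payload 3.5 kg.
Tool frame: the origin (TCP) lies midway between the tips of the shut fingers; the grasp point (between the pads) lies 19 mm behind it (ctrl.pinch_z is the distance from the TCP to the grasp point, in m); z points along the fingers, y is the line along which they close (so a half turn about z gives the same grasp; the last joint's range is limited). The gripper opens to 85 mm and grips with 20 to 120 N. Pads are 22 mm wide; open, the fingers measure 114 mm over their backs; the gripper's body (76 mm by 85 mm) begins 54 mm behind the grasp point. The pads swing forward as they close: fully open they stand 13 mm farther back than shut.
Start: joints at [1.075, 0.286, 1.577, -0, 1.279, -0.15], TCP at [0.229, 0.635, 0.231] pointing down, gripper open.
Joint ranges: [-2.77, 2.77], [-0.9, 2.22], [0.21, 2.48], [-1.53, 4.67], [0.24, 2.81], [-2.84, 2.84]. Speed limits (rad/s): [2.79, 2.79, 3.14, 3.14, 3.14, 3.14].

INTERFACE

Orientations are given as a unit quaternion [x, y, z, w].
In Python, from plant import get_state, viewer, sign_off, ctrl gives the robot as it stands. The module is installed in compiled form; this text tells all that it offers.
- The arm moves only by the shell command python3 -m handwheel 'ROWS' [FORCE]. ROWS is JSON, a list that holds one entry, the list of rows, each a list of 5 numbers: the finger opening in m, from 0 to 0.0854, then the shift along the tool's x, y, z in m, then the turn about the tool's z in degrees. In form: [[[claw, x, y, z, spin], ...]]. A call has 1 to 12 rows; each row shifts and turns the commanded pose from where the row before left it, along the tool's axes as they then stand; what a row does not reach is not made up. A row lasts 1/12 s, in which the tool goes at most 41.7 mm and 7.16 degrees, less where a joint would pass 70% of its speed; a pose out of reach is approached as far as the arm can. A call is refused whole if a number of a shift passes 0.0417 or a number of a turn 7.16, either way. A call with a gripper value outside its range is refused whole. The fingers move at their own pace and stop on an object; FORCE is the grip in N (left out, the last holds). Time passes only in rows, so rows that do not move let the fingers close. It gives the time, the measured TCP pose, the force, the opening and the grip force at its end, in the units of the state.
- get_state(): the state, without advancing time (a new reading comes with each control period).
- viewer.read_camera(name): name is "scene" or "top" or "wrist"; returns the picture (400x640x3 uint8, blue, green, red); there is no depth.
- viewer.camera_params(name): a dict with "fov_y" (degrees; the focal length in pixels is half the picture's height over the tangent of half this angle, whatever the lens; pixels are square), "cx", "cy" (the principal point, pixels), "xyz" and "attitude" of the camera in the world; the wrist camera has in their place "hand_eye" (4x4, takes a point from camera to tool coordinates, whose origin is the TCP and whose axes are the flange's). Camera axes: x right, y up, looking along -z (the intrinsics and any distortion apply to the point x, -y, -z); pixel columns grow to the right and rows downward; lengths in m; the calibration is good to about 2 mm. A picture is of the moment at which its call begins: read the wrist's pose just before it. camera_params takes no time and is no camera call.
- sign_off(): hands the job in; it is judged then, once.
Trained networks look in the newest picture that a camera, given by its name, has taken for a name from the list of things; names that differ only in an ending like _2 or _b are one class to them, and where a whole thing is asked for, a point or a joint stands for the part that bears it (a point fixed in the world has none). Each returns a list of dicts, best first, with "confidence" (0 to 1); they miss things now and then, are a little off and sometimes report something else, mostly with a low value. They report only what shows in the picture. A call takes as long as a camera call. They do not tell look-alikes from the thing itself.
- viewer.look_for(camera, name): "extent" ([left, top, width, height] as shares, 0 to 1, of the picture: columns of its width, rows of its height, round what is visible of it).
- viewer.outline_of(camera, name): "mask" (400x640 bool, what is visible of it) and "extent" ([left, top, width, height] as shares, 0 to 1, of the picture: columns of its width, rows of its height, round what is visible of it).
- viewer.pinpoint(camera, name): "xy" ([column, row] as shares, 0 to 1, of the picture: columns of its width, rows of its height: a listed point, or the origin of a listed thing).
The state is a dict: "time": time; "qpos": joint angles; "dq": joint speeds; "joint_efforts": joint torques, N m; "eef_pos": TCP position; "tcp_rot": TCP orientation; "contact_force": force on the tool from outside, world axes, zero at the start; "wrist_torque": the same for the moment, N m; "opening": opening from 0.0 (shut) to 1.0 (fully open); "finger_force": force on a finger pad.
Only numpy, scipy, OpenCV 4.12 (cv2) and the standard library are available. Lean on these libraries where they do the work, as an engineer would, in place of code of your own. Each camera call takes 0.05 s, during which the arm holds its last target. There are 200 camera calls.

TASK

Put the spent column lying on the green mat into the tip cart with the other two. Then lift the cart by its handle so that all three slide out over its wheels into the grey bin, and lower the cart gently until it stands fully down again, letting go at the end. Leave the bottles, jar, beaker and wrench where they are.

Things in the scene. Friction and masses are not known exactly. Their poses are not given: they have to be found in the camera images.
- col_bench_mid (a point): The spent column on one of the two green mats (3 mm thick), left or right of the cart, pointing roughly away from the robot: steel tube 22 mm across, 120 mm long (plus thin stubs, look only), a hexagonal fitting 26 mm long, 30 mm across flats at each end, 72 mm of bare tube between. Lies on a flat; about 0.25 kg, varies. Point: its centre, 15 mm above what it lies on; own y = long axis.
- col_rear_mid (a point): One of the two columns already in the cart, of the same kind, lying across it near the rear wall. Point: its centre; own y = long axis.
- col_front_mid (a point): The other column already in the cart, of the same kind, lying across it just ahead of the rear one, its centre about 30 mm behind the middle of the floor. Point: its centre; own y = long axis.
- cart_floor (a point): Cart: steel scoop, flat floor 200 long, 160 wide inside, side walls 60 high, rear wall, open front (mm). Point: middle of the floor's top, 130 mm above the table when down; floor runs x -100 to +100, rear wall's inner face at x = -97. x = the way it tips (to the bin), y = its left, z = up from the floor.
- cart_handle (a point): Where to hold the black handle bar that sticks out behind the cart: 22 mm wide (y), 26 mm high, 85 mm long, its end 15 mm behind this point, which is at mid-section, 115 mm above the table when down. Axes as cart_floor. Under the flange (see flange_edge): come from behind, fingers tilted 25 to 45 degrees, pointing forward and down.
- flange_edge (a point): Middle of the rear edge of the steel flange that juts back 60 mm from the top of the cart's rear wall, as wide as the cart, over the handle. Its underside is 85 mm above the handle bar's middle; the edge (rolled, 8 mm thick) ends 6 mm ahead of cart_handle, so an upright gripper fouls it. Axes as cart_floor.
- axle (a point): Middle of the cart's wheel axle, the line along y about which it tips: 200 mm ahead of cart_handle and 15 mm below it when down; 100 mm above the table. Axes as cart_floor.
- cart (a joint): How far the cart is tipped, rad: 0 = down on its feet, 1.25 = stop. The columns start out between about 0.4 and 0.7; all are out by 1.1. The handle takes about 5 N to lift, loaded; axle damping 0.3 N m s/rad. Empty it balances near 1.0: let go below that it falls back and lands hard, beyond that it falls on to the stop.
- dock: The grey block that the cart's two black wheels (90 mm across, 20 mm wide) stand on; fixed to the table, 55 mm high, 185 mm long and up to about 240 mm wide over the wheels. Origin on the table under the axle, x the way the cart tips. The axle is 100 mm above the table.
- bin: Grey open bin ahead of the cart, fixed: 250 mm (x) by 260 mm (y) outside, walls 6 mm thick, floor 6 mm; wall towards the cart 40 mm high, far wall 75 mm. Origin on the table at the middle of the outer foot of the near wall (the one towards the cart); x the way the cart tips, so the bin spans x 0 to 250 mm.
- wrench: Bystander, to be left alone: open-ended steel wrench, 160 mm long, lying on the other green mat. Origin at the centre of its underside.
- amber_bottle: Bystander, to be left alone: brown glass bottle, 80 mm across, 190 mm tall. Origin at the centre of its underside.
- clear_bottle: Bystander, to be left alone: clear glass bottle, 66 mm across, 160 mm tall. Origin at the centre of its underside.
- beaker: Bystander, to be left alone: glass beaker, 70 mm across, 90 mm tall. Origin at the centre of its underside.
- jar: Bystander, to be left alone: white jar, 60 mm across, 75 mm tall. Origin at the centre of its underside.
There are look-alikes about, which are no part of the job. What is shaped like the part that bears col_rear_mid but turquoise is not meant.

How it is judged:
On the way, in this order (a step that is already met when the one before it is completed fails the run):
1. all three columns lie in the cart, which stands down, and the fingers have let go (x of col_bench_mid in the frame of cart_floor between -0.1 and 0.1 m and y of col_bench_mid in the frame of cart_floor between -0.08 and 0.08 m and z of col_bench_mid in the frame of cart_floor between 0 and 0.06 m and x of col_rear_mid in the frame of cart_floor between -0.1 and 0.1 m and y of col_rear_mid in the frame of cart_floor between -0.08 and 0.08 m and z of col_rear_mid in the frame of cart_floor between 0 and 0.06 m and x of col_front_mid in the frame of cart_floor between -0.1 and 0.1 m and y of col_front_mid in the frame of cart_floor between -0.08 and 0.08 m and z of col_front_mid in the frame of cart_floor between 0 and 0.06 m and value of joint cart below 0.05 rad and contact force between the fingers and anything else below 0.1 N), for 0.2 s.
2. the cart is tipped up and all three columns are out of it, in the bin (x of col_bench_mid in the frame of bin between 0.005 and 0.245 m and y of col_bench_mid in the frame of bin between -0.125 and 0.125 m and z of col_bench_mid in the frame of bin between 0 and 0.07 m and x of col_rear_mid in the frame of bin between 0.005 and 0.245 m and y of col_rear_mid in the frame of bin between -0.125 and 0.125 m and z of col_rear_mid in the frame of bin between 0 and 0.07 m and x of col_front_mid in the frame of bin between 0.005 and 0.245 m and y of col_front_mid in the frame of bin between -0.125 and 0.125 m and z of col_front_mid in the frame of bin between 0 and 0.07 m and value of joint cart above 0.3 rad), for 0.1 s.
At the end, for the whole second after the job is handed in: All three columns lie in the grey bin (their middles inside its walls and less than 70 mm above its underside), and the cart stands down again (tipped less than 0.03 rad) and still, let go (x of col_bench_mid in the frame of bin between 0.005 and 0.245 m and y of col_bench_mid in the frame of bin between -0.125 and 0.125 m and z of col_bench_mid in the frame of bin between 0 and 0.07 m and x of col_rear_mid in the frame of bin between 0.005 and 0.245 m and y of col_rear_mid in the frame of bin between -0.125 and 0.125 m and z of col_rear_mid in the frame of bin between 0 and 0.07 m and x of col_front_mid in the frame of bin between 0.005 and 0.245 m and y of col_front_mid in the frame of bin between -0.125 and 0.125 m and z of col_front_mid in the frame of bin between 0 and 0.07 m and value of joint cart below 0.03 rad and velocity of joint cart between -0.05 and 0.05 rad/s); the robot touches nothing.
It fails at once if the cart lands hard (faster than 1.3 rad/s in the last 0.3 rad of its way down) (value of joint cart below 0.3 rad and velocity of joint cart below -1.3 rad/s).
It fails at once if a bystander (bottle, jar, beaker or wrench) is shifted by more than 40 mm (distance of any of wrench, amber_bottle, clear_bottle, beaker, jar from where it was at the start of the episode above 0.04 m).
It also fails if it takes over 69 s, if anything falls off the work surface, if the arm or the gripper's body presses on something with over 40 N, if the wrist force passes 120 N, or if a joint passes its speed limit or range.

## Working session

There is one attempt and no reset: what is moved stays moved. The work goes in short steps, Python scripts to look and compute and a shell command to move; the robot and the scene stay as the last step left them, time stands still between calls to the robot, and variables do not carry over. Pictures are saved under pics/ and viewed, at most 10 in all, crops included, and the job is handed in when it is done.

```bash
mkdir -p pics
python3 - <<'E'
from plant import *
import cv2
print({k:v for k,v in vars(ctrl).items()} if hasattr(ctrl,'__dict__') else dir(ctrl), ctrl.pinch_z)
for c in ("scene","top","wrist"):
    print(c,viewer.camera_params(c)); cv2.imwrite(f"pics/{c}0.png",viewer.read_camera(c))
s=get_state();print(s)
E
```

```text
{} 0.0187
scene {'fov_y': 55.76208390854461, 'cx': 324.83950072107666, 'cy': 196.01750406358903, 'xyz': array([1.16402207, 0.09245485, 0.85429575]), 'attitude': array([0.20482443, 0.23073549, 0.72401809, 0.61693265])}
top {'fov_y': 51.747785778842314, 'cx': 323.0377918554304, 'cy': 200.07767356312505, 'xyz': array([ 0.39430145, -0.00327438,  1.14262007]), 'attitude': array([ 0.07993596, -0.07058454, -0.65843586,  0.74504381])}
wrist {'fov_y': 67.14105389558216, 'cx': 329.1541935105805, 'cy': 201.67000552124622, 'hand_eye': array([[-3.68515736e-04,  9.59094189e-01,  2.83086914e-01,
         7.28451222e-02],
       [ 9.99999875e-01,  4.49108260e-04, -2.19796213e-04,
         2.23065112e-04],
       [-3.37941942e-04,  2.83086798e-01, -9.59094235e-01,
        -1.41824054e-01],
       [ 0.00000000e+00,  0.00000000e+00,  0.00000000e+00,
         1.00000000e+00]])}
{'time': 0.15, 'qpos': array([ 1.07497133e+00,  2.87009286e-01,  1.57782899e+00,  1.73394143e-05,
        1.27861865e+00, -1.49985477e-01]), 'dq': array([-0.00049271, -0.00201108, -0.00488081, -0.00080923, -0.00067612,
        0.0002459 ]), 'joint_efforts': array([ 8.85211157e-04, -4.06600070e+01, -2.93142253e+01, -1.34817947e-04,
        3.96168645e-03, -6.87188759e-06]), 'eef_pos': array([0.22852976, 0.6345955 , 0.23023988]), 'tcp_rot': array([ 1.72061689e-01,  9.85085735e-01, -8.81327106e-04, -3.03659148e-04]), 'contact_force': array([-1.10117808, -0.32884132, -0.49166176]), 'wrist_torque': array([-0.01977695, -0.04278857, -0.01393007]), 'finger_force': 0.0, 'opening': 0.9955243016484769}
```

View pics/scene0.png

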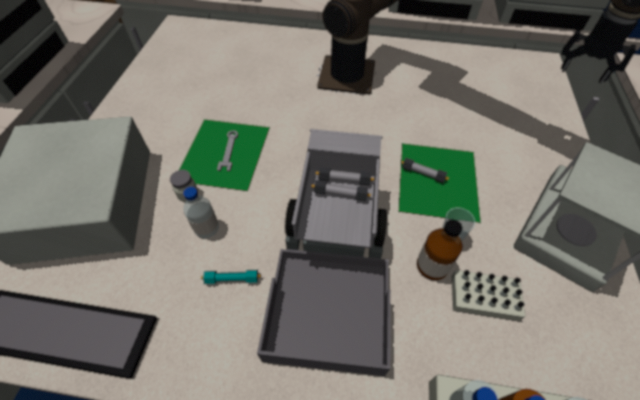

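View pics/top0.png

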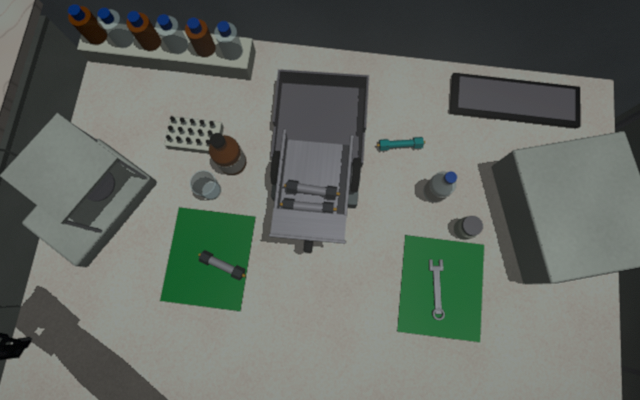

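The scene view shows the cart at about (345,195), facing away from the robot. The bin is at (330,310), the bench column at (425,170) on the robot's left mat, and the wrench on the other mat. In the top view the handle is at (308,246), the column at (222,264) and the turquoise decoy at (400,144).

```bash
cat > h.py <<'E'
import numpy as np
from scipy.spatial.transform import Rotation as R
from plant import *
def cam(c,st=None):
    p=viewer.camera_params(c); f=200/np.tan(np.radians(p['fov_y']/2))
    if c=='wrist':
        st=st or get_state(); T=np.eye(4); T[:3,:3]=R.from_quat(st['tcp_rot']).as_matrix(); T[:3,3]=st['eef_pos']
        T=T@p['hand_eye']; return p,f,T[:3,:3],T[:3,3]
    return p,f,R.from_quat(p['attitude']).as_matrix(),p['xyz']
def ray(c,u,v,st=None):
    p,f,M,o=cam(c,st); return o,M@np.array([(u-p['cx'])/f,-(v-p['cy'])/f,-1])
def atz(c,u,v,z,st=None):
    o,d=ray(c,u,v,st); return o+d*(z-o[2])/d[2]
def proj(c,X,st=None):
    p,f,M,o=cam(c,st); q=M.T@(np.asarray(X)-o); return p['cx']+f*q[0]/-q[2], p['cy']-f*q[1]/-q[2]
def pins(c,name,z,st=None):
    return [(round(r['confidence'],2),np.round([r['xy'][0]*640,r['xy'][1]*400]).tolist(),atz(c,r['xy'][0]*640,r['xy'][1]*400,z,st).round(4).tolist()) for r in viewer.pinpoint(c,name) if r['confidence']>.3]
def axis(c,name,z,near,st=None):
    "centre and yaw of the outline nearest to a world point"
    import cv2; best=None
    for r in viewer.outline_of(c,name):
        v,u=np.nonzero(r['mask'])
        if len(u)<30: continue
        (cx,cy),(w,h),a=cv2.minAreaRect(np.c_[u,v].astype(np.float32))
        P=atz(c,cx,cy,z,st); d=np.linalg.norm(P[:2]-near[:2])
        m=np.c_[u,v].mean(0); e=np.linalg.svd(np.c_[u,v]-m,full_matrices=False)[2][0]
        a,b=[atz(c,*(m+s*20*e),z,st) for s in(-1,1)]; yaw=np.degrees(np.arctan2(*(b-a)[1::-1]))
        if best is None or d<best[0]: best=(round(d,3),P.round(4).tolist(),round(yaw%180,1),round(r['confidence'],2))
    return best
E
python3 - <<'E'
from h import *
for n,z in dict(col_bench_mid=.018,cart_floor=.13,cart_handle=.115,flange_edge=.204,axle=.1,bin=0,amber_bottle=0,beaker=0,wrench=0.003).items():
    for c in('top','scene'): 
        if n in('wrench','beaker') and c=='scene':continue
        print(n,c,pins(c,n,z))
print(axis('top','col_bench_mid',.018,[.25,.22]))
E
```

```text
col_bench_mid top [(0.68, [224.0, 266.0], [0.4239, 0.2687, 0.018]), (0.37, [309.0, 240.0], [0.52, 0.0516, 0.018])]
col_bench_mid scene [(0.84, [424.0, 172.0], [0.4328, 0.2776, 0.018])]
cart_floor top []
cart_floor scene [(0.66, [335.0, 205.0], [0.6662, 0.0473, 0.13])]
cart_handle top [(0.94, [307.0, 247.0], [0.4911, 0.049, 0.115])]
cart_handle scene []
flange_edge top [(0.84, [310.0, 238.0], [0.5038, 0.0411, 0.204])]
flange_edge scene [(0.8, [343.0, 132.0], [0.5007, 0.0419, 0.204])]
axle top [(0.58, [435.0, 288.0], [0.4329, -0.2779, 0.1]), (0.55, [316.0, 172.0], [0.6929, 0.0513, 0.1])]
axle scene [(0.63, [333.0, 217.0], [0.6803, 0.0443, 0.1])]
bin top [(0.47, [312.0, 187.0], [0.6732, 0.0635, 0.0])]
bin scene [(0.66, [331.0, 263.0], [0.7507, 0.0544, 0.0])]
amber_bottle top [(0.77, [232.0, 158.0], [0.7307, 0.3054, 0.0]), (0.58, [432.0, 192.0], [0.7024, -0.2773, 0.0])]
amber_bottle scene [(0.9, [431.0, 267.0], [0.7203, 0.2986, 0.0])]
beaker top [(0.62, [208.0, 188.0], [0.6356, 0.3575, 0.0]), (0.41, [305.0, 246.0], [0.506, 0.0624, 0.0])]
wrench top [(0.76, [434.0, 288.0], [0.4361, -0.3002, 0.003])]
(np.float64(0.183), [0.4246, 0.2743, 0.018], np.float64(73.1), 0.69)
```

```bash
python3 -m handwheel '[[[0.085,-0.028,-0.025,0,0],[0.085,-0.028,-0.025,0,0],[0.085,-0.028,-0.025,0,0],[0.085,-0.028,-0.025,0,0],[0.085,-0.028,-0.025,0,0],[0.085,-0.028,-0.025,0,0],[0.085,-0.028,-0.025,0,0],[0.085,-0.028,-0.025,0,0],[0.085,-0.028,-0.025,0,0],[0.085,-0.028,-0.025,0,0],[0.085,-0.028,-0.025,0,0]]]'
python3 -m handwheel '[[[0.085,0,0,0,7.1],[0.085,0,0,0,7.1],[0.085,0,0,0,7.1],[0.085,0,0,0,7.1],[0.085,0,0,0,7.1],[0.085,0,0,0,7.1],[0.085,0,0,0,7.1],[0.085,0,0,0,7.1],[0.085,0,0,0,7.1],[0.085,0,0,0,7.1],[0.085,0,0,0,7.1],[0.085,0,0,0,7.1]]]'
python3 - <<'E'
from h import *
import cv2
s=get_state(); cv2.imwrite('pics/w1.png',viewer.read_camera('wrist'))
print(s['eef_pos'],s['tcp_rot'],pins('wrist','col_bench_mid',.018,s),axis('wrist','col_bench_mid',.018,[.425,.272],s))
E
```

```text
time: 1.92
eef_pos: [0.4259, 0.2703, 0.2317]
tcp_rot: [0.172, 0.985, 0.0, 0.0]
contact_force: [0.7, 0.4, -0.7]
opening: 0.993
finger_force: 0.0
time: 2.92
eef_pos: [0.4253, 0.2719, 0.2315]
tcp_rot: [0.795, 0.606, 0.0, 0.0]
contact_force: [-0.6, 1.0, -0.1]
opening: 0.998
finger_force: 0.0
[0.42531578 0.2719234  0.23149426] [7.95288906e-01 6.06230591e-01 1.58452487e-04 4.00256578e-05] [(0.7, [330.0, 171.0], [0.4273, 0.277, 0.018])] (np.float64(0.008), [0.4253, 0.2798, 0.018], np.float64(72.7), 0.68)
```

View pics/w1.png

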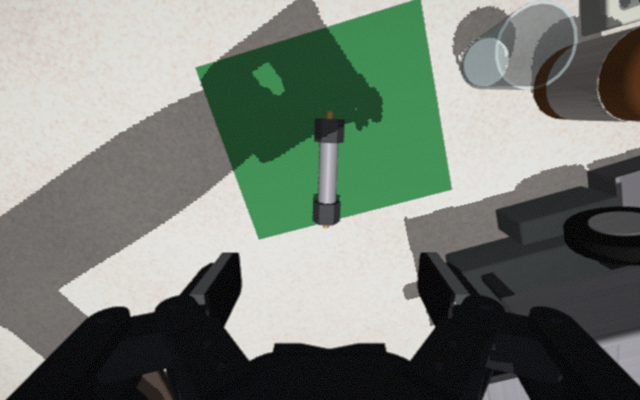

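The wrist view shows the column upright at about (328,170), with the fittings at rows 130 and 210, and nothing beside it on the mat.

```bash
python3 -m handwheel '[[[0.06,0.006,0,0.0376,2],[0.06,0,0,0.0376,0],[0.06,0,0,0.0376,0],[0.06,0,0,0.0376,0],[0.06,0,0,0.0376,0],[0.06,0,0,0.0376,0],[0.06,0,0,0,0],[0.015,0,0,0,0],[0.015,0,0,0,0],[0.015,0,0,0,0],[0.015,0,0,0,0],[0.015,0,0,0,0]]]' 60
python3 -m handwheel '[[[0.015,0,0,0,0],[0.015,0,0,0,0],[0.015,0,0,-0.03,0],[0.015,0,0,-0.04,0],[0.015,0,0,-0.04,0],[0.015,0,0,-0.04,0],[0.015,0,0,-0.04,0],[0.015,0,0,-0.04,0]]]'
```

```text
time: 4.07
eef_pos: [0.4278, 0.2781, 0.0074]
tcp_rot: [0.804, 0.595, 0.001, 0.0]
contact_force: [-0.6, 0.7, 3.7]
opening: 0.231
finger_force: 59.0
time: 4.73
eef_pos: [0.4258, 0.2773, 0.237]
tcp_rot: [0.804, 0.595, -0.0, -0.0]
contact_force: [0.7, 0.3, -3.0]
opening: 0.231
finger_force: 59.1
```

```bash
python3 -m handwheel '[[[0.015,-0.016,0.0345,-0.005,0],[0.015,-0.016,0.0345,0,0],[0.015,-0.016,0.0345,0,0],[0.015,-0.016,0.0345,0,0],[0.015,-0.016,0.0345,0,0],[0.015,-0.016,0.0345,0,0],[0.015,-0.016,0.0345,0,0],[0.015,-0.016,0.0345,0,0],[0.015,-0.016,0.0345,0,0],[0.015,0,0,0,-6],[0.015,0,0,0,-6],[0.015,0,0,0,-5]]]'
python3 - <<'E'
from h import *
import cv2
s=get_state(); cv2.imwrite('pics/w2.png',viewer.read_camera('wrist'))
print(s['eef_pos'],s['tcp_rot'])
for n,z in dict(cart_floor=.13,flange_edge=.204,axle=.1,col_rear_mid=.145,col_front_mid=.145,bin=0).items(): print(n,pins('wrist',n,z,s))
viewer.read_camera('top')
for n in('col_rear_mid',): print(axis('top',n,.145,[.625,.047]),axis('top',n,.145,[.58,.047]))
E
```

```text
time: 5.73
eef_pos: [0.6814, 0.0482, 0.2389]
tcp_rot: [0.706, 0.708, -0.001, -0.001]
contact_force: [-0.6, -0.2, -1.4]
opening: 0.231
finger_force: 59.5
[0.68136667 0.04820048 0.23892824] [ 0.70587713  0.70833293 -0.0008703  -0.00108067]
cart_floor [(0.88, [310.0, 194.0], [0.6636, 0.0536, 0.13])]
flange_edge [(0.7, [52.0, 227.0], [0.5065, 0.0515, 0.204])]
axle []
col_rear_mid [(0.69, [214.0, 193.0], [0.5867, 0.0578, 0.145])]
col_front_mid [(0.73, [268.0, 195.0], [0.6306, 0.0568, 0.145])]
bin []
(np.float64(0.052), [0.5923, 0.0065, 0.145], np.float64(81.0), 0.61) (np.float64(0.042), [0.5923, 0.0065, 0.145], np.float64(81.0), 0.61)
```

View pics/w2.png

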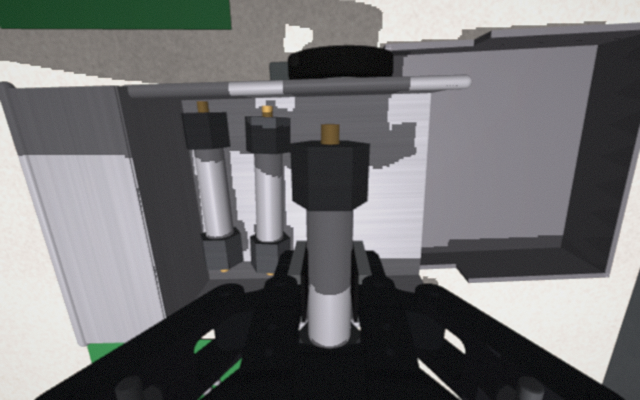

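The wrist view shows the held column mid-picture. The left wall's top edge runs (130,92)–(470,80), the floor's front edge (430,95)–(420,258), and the flange's rear edge (5,88)–(85,345).

Run:
```python
from h import *
s=get_state()
for u,v,z in[(130,88,.19),(470,78,.19),(430,95,.13),(420,258,.13),(5,88,.208),(85,345,.208),(390,50,.05),(640,25,.075)]: print(u,v,atz('wrist',u,v,z,s).round(4))
```

```text
130 88 [0.5615 0.1362 0.19  ]
470 78 [0.7647 0.1416 0.19  ]
430 95 [0.7608 0.1353 0.13  ]
420 258 [ 0.7648 -0.0071  0.13  ]
5 88 [0.5047 0.1349 0.208 ]
85 345 [ 0.5093 -0.0344  0.208 ]
390 50 [0.742  0.1822 0.05  ]
640 25 [0.9633 0.1981 0.075 ]
```

```bash
python3 -m handwheel '[[[0.015,0.008,0.012,0,-1.4],[0.015,0,0,0.03,0],[0.015,0,0,0.03,0],[0.015,0,0,0.02,0],[0.015,0,0,0.015,0],[0.015,0,0,0.006,0],[0.015,0,0,0,0]]]'
```

```text
time: 6.82
eef_pos: [0.6927, 0.0572, 0.1378]
tcp_rot: [0.699, 0.716, -0.001, -0.001]
contact_force: [0.1, -0.0, -2.4]
opening: 0.234
finger_force: 59.7
```

```bash
python3 -m handwheel '[[[0.015,0,0,0.003,0],[0.022,0,0,0,0],[0.03,0,0,0,0],[0.045,0,0,0,0],[0.045,0,0,0,0],[0.045,0,0,0,0],[0.045,0,0,-0.03,0],[0.045,0,0,-0.04,0],[0.045,0,0,-0.04,0],[0.045,0,0,-0.03,0],[0.045,0,0,0,0],[0.045,0,0,0,0]]]'
python3 - <<'E'
from h import *
import cv2
s=get_state(); cv2.imwrite('pics/w3.png',viewer.read_camera('wrist'))
print(s['time'],s['qpos'])
E
```

```text
time: 7.82
eef_pos: [0.6951, 0.0571, 0.2813]
tcp_rot: [0.698, 0.716, 0.002, 0.003]
contact_force: [-0.6, 0.4, -1.2]
opening: 0.527
finger_force: 0.0
7.8167 [-6.31953217e-02  3.00135590e-01  1.46887189e+00 -2.58257159e-06
  1.36498973e+00 -8.74509831e-02]
```

View pics/w3.png

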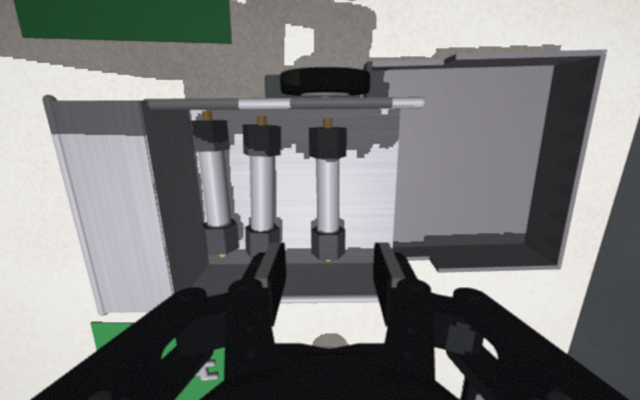

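All three columns now lie across the cart floor, at columns 215, 262 and 328, and the fingers are clear. Next I need tilt, so I'll test what over-reaching does to the tool's attitude.

```bash
python3 -m handwheel '[[[0.045,0,0.028,-0.03,0],[0.045,0,0.028,-0.03,0],[0.045,0,0.028,-0.03,0],[0.045,0,0.028,-0.03,0],[0.045,0,0.028,-0.03,0],[0.045,0,0.028,-0.03,0],[0.045,0,0.028,-0.03,0],[0.045,0,0.028,-0.03,0],[0.045,0,0.028,-0.03,0],[0.045,0,0.028,-0.03,0]]]'; python3 -c "from h import *;s=get_state();print(s['qpos'].round(3),R.from_quat(s['tcp_rot']).as_matrix()[:,2].round(3))"
```

```text
time: 8.7
eef_pos: [0.8824, 0.0574, 0.4993]
tcp_rot: [0.699, 0.715, 0.013, 0.01]
contact_force: [0.1, 0.1, 0.3]
opening: 0.527
finger_force: 0.0
[-0.051  0.897  0.221  0.007  1.991 -0.072] [ 0.033  0.004 -0.999]
```

```bash
python3 -m handwheel '[[[0.045,0,0.028,-0.03,0],[0.045,0,0.028,-0.03,0],[0.045,0,0.028,-0.03,0],[0.045,0,0.028,-0.03,0],[0.045,0,0.028,-0.03,0],[0.045,0,0.028,-0.03,0]]]'; python3 -c "from h import *;s=get_state();print(s['qpos'].round(3),R.from_quat(s['tcp_rot']).as_matrix()[:,2].round(3))"
```

```text
time: 9.2
eef_pos: [0.8572, 0.0503, 0.5967]
tcp_rot: [0.696, 0.713, 0.065, 0.059]
contact_force: [0.4, 0.4, -0.8]
opening: 0.527
finger_force: 0.0
[-0.066  0.792  0.21   0.024  1.965 -0.079] [ 0.174  0.011 -0.985]
```

```bash
python3 -m handwheel '[[[0.045,0,0.028,-0.03,0],[0.045,0,0.028,-0.03,0],[0.045,0,0.028,-0.03,0],[0.045,0,0.028,-0.03,0],[0.045,0,0.028,-0.03,0],[0.045,0,0.028,-0.03,0],[0.045,0,0.028,-0.03,0],[0.045,0,0.028,-0.03,0]]]'; python3 -c "from h import *;s=get_state();print(s['qpos'].round(3),R.from_quat(s['tcp_rot']).as_matrix()[:,2].round(3))"
```

```text
time: 9.87
eef_pos: [0.8128, 0.0408, 0.7044]
tcp_rot: [0.689, 0.706, 0.122, 0.111]
contact_force: [-0.8, 0.3, 0.4]
opening: 0.522
finger_force: 0.0
[-0.089  0.665  0.21   0.051  1.939 -0.087] [ 0.324  0.019 -0.946]
```

```bash
python3 -m handwheel '[[[0.045,0,0.028,-0.03,0],[0.045,0,0.028,-0.03,0],[0.045,0,0.028,-0.03,0],[0.045,0,0.028,-0.03,0],[0.045,0,0.028,-0.03,0],[0.045,0,0.028,-0.03,0],[0.045,0,0.028,-0.03,0],[0.045,0,0.028,-0.03,0],[0.045,0,0.028,-0.03,0],[0.045,0,0.028,-0.03,0],[0.045,0,0.028,-0.03,0],[0.045,0,0.028,-0.03,0]]]'; python3 -c "from h import *;s=get_state();print(s['qpos'].round(3),R.from_quat(s['tcp_rot']).as_matrix().round(3))"
```

```text
time: 10.87
eef_pos: [0.7084, 0.0277, 0.8644]
tcp_rot: [0.671, 0.687, 0.206, 0.189]
contact_force: [0.5, -0.6, 0.3]
opening: 0.529
finger_force: 0.0
[-0.141  0.457  0.211  0.11   1.913 -0.097] [[-0.028  0.843  0.537]
 [ 0.999  0.015  0.029]
 [ 0.016  0.537 -0.843]]
```

```bash
cat > kin.py <<'E'
import numpy as np
from scipy.optimize import least_squares
D=np.array([[.287,1.578,1.279,.2285,.6346,.2302],[.300,1.469,1.365,.6951,.0571,.2813],[.457,.211,1.913,.7084,.0277,.8644],[.665,.21,1.939,.8128,.0408,.7044],[.792,.21,1.965,.8572,.0503,.5967]])
def fk(p,q2,q3,q5):
    h,a,b,c,e=p; s=q2+q3; return np.array([a*np.sin(q2)+b*np.sin(s)+c*np.sin(s+q5), h+a*np.cos(q2)+b*np.cos(s)+c*np.cos(s+q5)])
f=lambda p:np.ravel([fk(p,*d[:3])-[np.sqrt(d[3]**2+d[4]**2-p[4]**2),d[5]] for d in D])
S=least_squares(f,[.2,.4,.4,.25,.1]); P=S.x
def ik(r,z,t):
    "TCP r,z, tilt t"
    h,a,b,c,e=P; r=np.sqrt(r*r-.15**2*0-e*e); w=np.array([r-c*np.sin(t),z+c*np.cos(t)-h]); d=np.hypot(*w)
    k=(d*d-a*a-b*b)/(2*a*b)
    if abs(k)>1: return None
    q3=np.arccos(k); q2=np.arctan2(w[0],w[1])-np.arctan2(b*np.sin(q3),a+b*np.cos(q3)); return np.round([q2,q3,np.pi-t-q2-q3],3)
E
python3 - <<'E'
from kin import *
print(P,abs(S.fun).max())
for t in(.3,.45,.56,.65):
    print(t,[ik(np.hypot(*(np.array([.499,.051])+[(-d+.019)*np.sin(t),0])),.115+(d-.019)*np.cos(t),t) for d in(0,.05,.1)])
E
```

```text
[2.55299702e-01 4.52019167e-01 5.74195214e-01 2.91354123e-01
 6.11174420e-07] 0.0025471910746872606
0.3 [array([-0.109,  2.291,  0.66 ]), array([-0.22 ,  2.287,  0.774]), array([-0.318,  2.27 ,  0.889])]
0.45 [array([-0.177,  2.382,  0.487]), array([-0.315,  2.395,  0.612]), array([-0.441,  2.394,  0.739])]
0.56 [array([-0.218,  2.446,  0.353]), array([-0.378,  2.473,  0.487]), array([-0.53 ,  2.484,  0.627])]
0.65 [array([-0.243,  2.497,  0.238]), array([-0.423,  2.535,  0.379]), array([-0.6  ,  2.558,  0.533])]
```

```bash
python3 -m handwheel '[[[0.06,0,0,0,-7.1],[0.06,0,0,0,-7.1],[0.06,0,0,0,-7.1],[0.06,0,0,0,-7.1],[0.06,0,0,0,-7.1],[0.06,0,0,0,-7.1],[0.06,0,0,0,-7.1],[0.06,0,0,0,-7.1],[0.06,0,0,0,-7.1],[0.06,0,0,0,-7.1],[0.06,0,0,0,-7.1],[0.06,0,0,0,-7.1]]]'
python3 -m handwheel '[[[0.06,0.02,0,0.01,-4.8],[0.06,0,0,0,0]]]'
cat >> h.py <<'E'
def totool(d,s=None):
    s=s or get_state(); return (R.from_quat(s['tcp_rot']).as_matrix().T@np.array(d)).round(4)
def show(target=None):
    s=get_state(); M=R.from_quat(s['tcp_rot']).as_matrix()
    print('t',round(s['time'],2),'q',s['qpos'].round(3),'tcp',s['eef_pos'].round(4),'F',s['contact_force'].round(1),'open',round(s['opening'],2)); print(M.round(3),'tilt',np.degrees(np.arctan2(M[0,2],-M[2,2])).round(1))
    if target is not None: print('to go',totool(np.array(target)-s['eef_pos'],s))
E
python3 -c "
from h import *; show([.45,.046,.42])"
```

```text
time: 11.87
eef_pos: [0.709, 0.0277, 0.8637]
tcp_rot: [0.026, 0.96, 0.022, 0.278]
contact_force: [0.4, -0.6, -0.1]
opening: 0.701
finger_force: 0.0
time: 12.03
eef_pos: [0.7046, 0.0286, 0.8393]
tcp_rot: [-0.002, 0.963, 0.016, 0.269]
contact_force: [2.3, -0.1, -3.5]
opening: 0.705
finger_force: 0.0
t 12.03 q [-0.14   0.353  0.417  0.107  1.833 -1.658] tcp [0.7046 0.0286 0.8393] F [ 2.3 -0.1 -3.5] open 0.7
[[-0.855 -0.012  0.518]
 [ 0.005  0.999  0.031]
 [-0.518  0.03  -0.855]] tilt 31.2
to go [0.4351 0.0079 0.227 ]
```

```bash
python3 -m handwheel '[[[0.06,0.036,0.0005,0.019,-0.9],[0.06,0.036,0.0005,0.019,0],[0.06,0.036,0.0005,0.019,0],[0.06,0.036,0.0005,0.019,0],[0.06,0.036,0.0005,0.019,0],[0.06,0.036,0.0005,0.019,0],[0.06,0.036,0.0005,0.019,0],[0.06,0.036,0.0005,0.019,0],[0.06,0.036,0.0005,0.019,0],[0.06,0.036,0.0005,0.019,0],[0.06,0.036,0.0005,0.019,0],[0.06,0.036,0.0005,0.019,0]]]'
python3 -c "
from h import *; show([.45,.048,.2])"
```

```text
time: 13.03
eef_pos: [0.4716, 0.0392, 0.4518]
tcp_rot: [-0.006, 0.96, 0.013, 0.281]
contact_force: [-0.4, 0.2, 0.7]
opening: 0.699
finger_force: 0.0
t 13.03 q [-0.207 -0.591  2.032  0.153  1.151 -1.813] tcp [0.4716 0.0392 0.4518] F [-0.4  0.2  0.7] open 0.7
[[-0.842 -0.018  0.538]
 [-0.003  1.     0.028]
 [-0.539  0.022 -0.842]] tilt 32.6
to go [0.1538 0.0036 0.2007]
```

```bash
python3 -m handwheel '[[[0.06,0.022,0.0005,0.0285,-0.5],[0.06,0.022,0.0005,0.0285,0],[0.06,0.022,0.0005,0.0285,0],[0.06,0.022,0.0005,0.0285,0],[0.06,0.022,0.0005,0.0285,0],[0.06,0.022,0.0005,0.0285,0],[0.06,0.022,0.0005,0.0285,0],[0.06,0,0,0,0]]]'
python3 - <<'E'
from h import *
import cv2
s=get_state(); w=viewer.read_camera('wrist'); show([.5,.0512,.1])
print(pins('wrist','cart_handle',.115,s))
t=viewer.read_camera('top'); print(pins('top','cart_handle',.115)); 
cv2.imwrite('pics/m4.png',np.vstack([w[:, :],cv2.resize(t[130:330,180:500],(640,400))])[:600*2:2,::1] if 0 else cv2.resize(np.hstack([w,cv2.resize(t[130:330,160:480],(640,400))]),(800,250)))
E
```

```text
time: 13.7
eef_pos: [0.4444, 0.0476, 0.1917]
tcp_rot: [-0.009, 0.962, 0.014, 0.272]
contact_force: [-2.1, 0.7, -1.4]
opening: 0.702
finger_force: 0.0
t 13.75 q [-0.199 -0.551  2.46   0.21   0.699 -1.914] tcp [0.4471 0.047  0.1967] F [0.2 0.1 0.5] open 0.7
[[-0.848 -0.026  0.529]
 [-0.011  0.999  0.03 ]
 [-0.53   0.02  -0.848]] tilt 32.0
to go [0.0064 0.0009 0.1101]
[(0.84, [326.0, 209.0], [0.4947, 0.0482, 0.115])]
[(0.58, [306.0, 242.0], [0.5029, 0.0533, 0.115])]
```

View pics/m4.png

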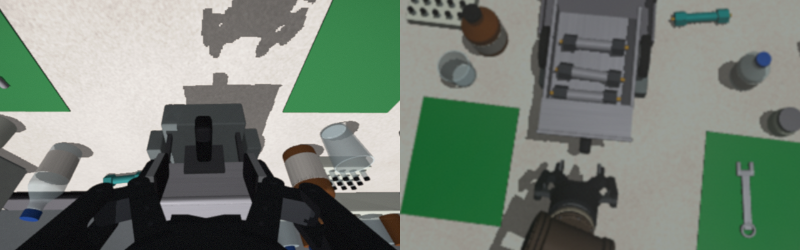

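The wrist view (left half) shows the handle bar centred between the open fingers under the flange. The top view shows the gripper squarely behind the cart.

```bash
python3 -m handwheel '[[[0.06,0,0,0.025,0],[0.06,0,0,0.025,0],[0.06,0,0,0.025,0],[0.06,0,0,0.022,0],[0.06,0,0,0.01,0],[0.06,0,0,0,0]]]'; python3 -c "
from h import *; show([.509,.0505,.099])"
```

```text
time: 14.4
eef_pos: [0.5088, 0.0494, 0.1108]
tcp_rot: [-0.01, 0.96, 0.012, 0.28]
contact_force: [-0.0, 0.8, 0.2]
opening: 0.699
finger_force: 0.0
t 14.4 q [-0.159 -0.198  2.398  0.295  0.4   -1.991] tcp [0.5088 0.0494 0.1108] F [-0.   0.8  0.2] open 0.7
[[-0.843 -0.026  0.537]
 [-0.013  0.999  0.029]
 [-0.537  0.018 -0.843]] tilt 32.5
to go [0.0062 0.0009 0.01  ]
```

```bash
python3 -m handwheel '[[[0.06,0.006,0.001,0.009,0],[0.06,0,0,0,0],[0.015,0,0,0,0],[0.015,0,0,0,0],[0.015,0,0,0,0],[0.015,0,0,0,0],[0.015,0,0,0,0],[0.015,0,0,0,0]]]' 30; python3 -c "
from h import *; show()
c=np.array([.700,.0563,.1]);s=get_state();g=s['eef_pos']-.0187*R.from_quat(s['tcp_rot']).as_matrix()[:,2]
print(g)
"
```

```text
time: 15.07
eef_pos: [0.5073, 0.0481, 0.1007]
tcp_rot: [-0.011, 0.96, 0.009, 0.281]
contact_force: [-8.8, -15.7, 7.3]
opening: 0.255
finger_force: 33.4
t 15.07 q [-0.159 -0.181  2.408  0.306  0.369 -2.009] tcp [0.5073 0.0481 0.1007] F [ -8.8 -15.7   7.3] open 0.25
[[-0.842 -0.027  0.54 ]
 [-0.017  1.     0.023]
 [-0.54   0.011 -0.842]] tilt 32.7
[0.49721773 0.04769193 0.1164028 ]
```

```bash
python3 -m handwheel '[[[0.015,0,-0.0015,0,0],[0.015,0,0,0,0]]]'
cat > arc.py <<'E'
import sys
from h import *
def rows(r0,th,a=(0.,)):
    "tool-axis shifts for the grip to follow the arc through angles th; r0=(x,z) rel. axle at 0"
    s=get_state(); M=R.from_quat(s['tcp_rot']).as_matrix(); f=np.array([.9996,.028,0])
    P=[ (r0[0]*np.cos(t)+r0[1]*np.sin(t))*f+np.array([0,0,-r0[0]*np.sin(t)+r0[1]*np.cos(t)]) for t in th]
    for i in range(len(P)-1): print(round(th[i+1],3),(M.T@(P[i+1]-P[i])).round(4).tolist())
E
python3 -c "
from arc import *
show();rows((-.2,.016),np.arange(0,1.161,.04))"
```

```text
time: 15.23
eef_pos: [0.5073, 0.0481, 0.1006]
tcp_rot: [-0.011, 0.96, 0.01, 0.281]
contact_force: [-7.4, -6.5, 9.1]
opening: 0.256
finger_force: 34.5
t 15.23 q [-0.161 -0.181  2.408  0.315  0.372 -2.018] tcp [0.5073 0.0481 0.1006] F [-7.4 -6.5  9.1] open 0.26
[[-0.842 -0.027  0.539]
 [-0.016  1.     0.026]
 [-0.539  0.014 -0.842]] tilt 32.6
0.04 [-0.005, 0.0001, -0.0063]
0.08 [-0.0052, 0.0001, -0.0061]
0.12 [-0.0055, 0.0001, -0.0059]
0.16 [-0.0057, 0.0001, -0.0057]
0.2 [-0.0059, 0.0001, -0.0054]
0.24 [-0.0061, 0.0001, -0.0052]
0.28 [-0.0063, 0.0001, -0.0049]
0.32 [-0.0065, 0.0001, -0.0047]
0.36 [-0.0067, 0.0001, -0.0044]
0.4 [-0.0069, 0.0001, -0.0041]
0.44 [-0.007, 0.0001, -0.0039]
0.48 [-0.0072, 0.0001, -0.0036]
0.52 [-0.0073, 0.0001, -0.0033]
0.56 [-0.0074, 0.0001, -0.003]
0.6 [-0.0076, 0.0001, -0.0027]
0.64 [-0.0077, 0.0001, -0.0024]
0.68 [-0.0078, 0.0001, -0.0021]
0.72 [-0.0078, 0.0001, -0.0018]
0.76 [-0.0079, 0.0001, -0.0014]
0.8 [-0.0079, 0.0001, -0.0011]
0.84 [-0.008, 0.0001, -0.0008]
0.88 [-0.008, 0.0001, -0.0005]
0.92 [-0.008, 0.0001, -0.0002]
0.96 [-0.008, 0.0001, 0.0002]
1.0 [-0.008, 0.0001, 0.0005]
1.04 [-0.008, 0.0001, 0.0008]
1.08 [-0.0079, 0.0001, 0.0011]
1.12 [-0.0079, 0.0, 0.0014]
1.16 [-0.0078, 0.0, 0.0017]
```

```bash
python3 -m handwheel '[[[0.015,-0.005,0,-0.0063,0],[0.015,-0.0052,0,-0.0061,0],[0.015,-0.0055,0,-0.0059,0],[0.015,-0.0057,0,-0.0057,0],[0.015,-0.0059,0,-0.0054,0],[0.015,-0.0061,0,-0.0052,0]]]'; python3 -c "
from h import *; show()"
```

```text
time: 15.73
eef_pos: [0.5147, 0.0483, 0.1444]
tcp_rot: [-0.011, 0.961, 0.011, 0.277]
contact_force: [6.8, -2.0, -9.6]
opening: 0.255
finger_force: 31.9
t 15.73 q [-0.158 -0.246  2.363  0.241  0.484 -1.934] tcp [0.5147 0.0483 0.1444] F [ 6.8 -2.  -9.6] open 0.26
[[-0.846 -0.027  0.533]
 [-0.015  1.     0.028]
 [-0.533  0.016 -0.846]] tilt 32.2
```

Forces are small and the handle is lifting. I'll carry on along the arc.

```bash
python3 -m handwheel '[[[0.015,-0.0063,0,-0.0049,0],[0.015,-0.0065,0,-0.0047,0],[0.015,-0.0067,0,-0.0044,0],[0.015,-0.0069,0,-0.0041,0],[0.015,-0.007,0,-0.0039,0],[0.015,-0.0072,0,-0.0036,0],[0.015,-0.0073,0,-0.0033,0],[0.015,-0.0074,0,-0.003,0]]]'; python3 -c "
from h import *; show()"
```

```text
time: 16.4
eef_pos: [0.545, 0.0492, 0.2022]
tcp_rot: [-0.01, 0.961, 0.013, 0.278]
contact_force: [-3.0, 1.7, -5.0]
opening: 0.25
finger_force: 34.0
t 16.4 q [-0.145 -0.253  2.251  0.192  0.597 -1.866] tcp [0.545  0.0492 0.2022] F [-3.   1.7 -5. ] open 0.25
[[-0.846 -0.027  0.533]
 [-0.013  0.999  0.03 ]
 [-0.534  0.019 -0.845]] tilt 32.2
```

```bash
python3 -m handwheel '[[[0.015,-0.0076,0,-0.0027,0],[0.015,-0.0077,0,-0.0024,0],[0.015,-0.0078,0,-0.0021,0],[0.015,-0.0078,0,-0.0018,0],[0.015,-0.0079,0,-0.0014,0],[0.015,-0.0079,0,-0.0011,0],[0.015,-0.008,0,-0.0008,0]]]'
python3 -m handwheel '[[[0.015,-0.008,0,-0.0005,0],[0.015,-0.008,0,-0.0002,0],[0.015,-0.008,0,0.0002,0],[0.015,-0.008,0,0.0005,0],[0.015,-0.008,0,0.0008,0],[0.015,-0.0079,0,0.0011,0],[0.015,-0.0079,0,0.0014,0],[0.015,0,0,0,0],[0.015,0,0,0,0]]]'
python3 - <<'E'
from h import *
import cv2
show(); cv2.imwrite('pics/m5.png',cv2.resize(np.hstack([viewer.read_camera('scene')[80:400,150:500],viewer.read_camera('top')[40:360,150:500]]),(700,320)))
E
```

```text
time: 16.98
eef_pos: [0.5859, 0.0504, 0.2431]
tcp_rot: [-0.01, 0.96, 0.014, 0.279]
contact_force: [-0.7, 6.3, -4.2]
opening: 0.25
finger_force: 36.0
time: 17.73
eef_pos: [0.6355, 0.052, 0.2706]
tcp_rot: [-0.01, 0.96, 0.014, 0.281]
contact_force: [0.2, 9.0, -3.2]
opening: 0.251
finger_force: 38.0
t 17.73 q [-0.115 -0.099  1.991  0.148  0.692 -1.794] tcp [0.6355 0.052  0.2706] F [ 0.2  9.  -3.2] open 0.25
[[-0.842 -0.028  0.538]
 [-0.012  0.999  0.032]
 [-0.539  0.021 -0.842]] tilt 32.6
```

View pics/m5.png

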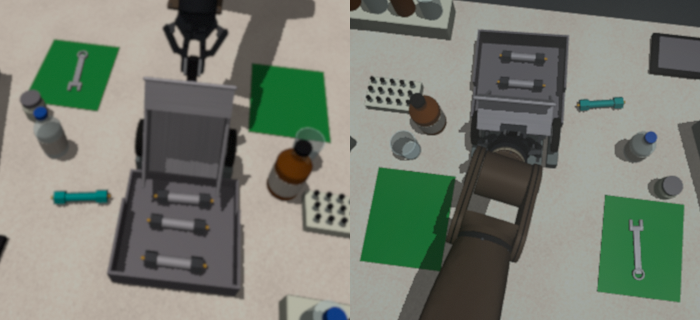

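All three columns lie in the bin, at (183,198), (180,223) and (174,263) in the left half, and the cart is tipped and still held. Now I'll lower it back along the same arc.

```bash
python3 -m handwheel '[[[0.015,0.0079,0,-0.0014,0],[0.015,0.0079,0,-0.0011,0],[0.015,0.008,0,-0.0008,0],[0.015,0.008,0,-0.0005,0],[0.015,0.008,0,-0.0002,0],[0.015,0.008,0,0.0002,0],[0.015,0.008,0,0.0005,0],[0.015,0.008,0,0.0008,0],[0.015,0.0079,0,0.0011,0],[0.015,0.0079,0,0.0014,0],[0.015,0.0078,0,0.0018,0],[0.015,0.0078,0,0.0021,0]]]'
python3 -m handwheel '[[[0.015,0.0077,0,0.0024,0],[0.015,0.0076,0,0.0027,0],[0.015,0.0074,0,0.003,0],[0.015,0.0073,0,0.0033,0],[0.015,0.0072,0,0.0036,0],[0.015,0.007,0,0.0039,0],[0.015,0.0069,0,0.0041,0],[0.015,0.0067,0,0.0044,0],[0.015,0.0065,0,0.0047,0],[0.015,0.0063,0,0.0049,0]]]'
python3 -c "
from arc import *; show()
show([.5073,.0481,.1006])"
```

```text
time: 18.83
eef_pos: [0.5592, 0.0496, 0.2205]
tcp_rot: [-0.01, 0.958, 0.013, 0.285]
contact_force: [-2.4, 5.9, 4.1]
opening: 0.254
finger_force: 33.1
time: 19.67
eef_pos: [0.5185, 0.0483, 0.149]
tcp_rot: [-0.01, 0.959, 0.011, 0.283]
contact_force: [-3.3, -1.2, 0.1]
opening: 0.25
finger_force: 29.2
t 19.67 q [-0.157 -0.248  2.358  0.245  0.48  -1.935] tcp [0.5185 0.0483 0.149 ] F [-3.3 -1.2  0.1] open 0.25
[[-0.84  -0.026  0.542]
 [-0.013  1.     0.027]
 [-0.543  0.016 -0.84 ]] tilt 32.9
t 19.67 q [-0.157 -0.248  2.358  0.245  0.48  -1.935] tcp [0.5185 0.0483 0.149 ] F [-3.3 -1.2  0.1] open 0.25
[[-0.84  -0.026  0.542]
 [-0.013  1.     0.027]
 [-0.543  0.016 -0.84 ]] tilt 32.9
to go [ 0.0356 -0.0007  0.0345]
```

```bash
python3 -m handwheel '[[[0.015,0.0061,0,0.0052,0],[0.015,0.0059,0,0.0054,0],[0.015,0.0057,0,0.0057,0],[0.015,0.0055,0,0.0059,0],[0.015,0.003,0,0.0034,0],[0.015,0.0027,0,0.003,0],[0.015,0.0025,0,0.003,0],[0.015,0.0025,0,0.003,0],[0.015,0,0,0,0],[0.015,0,0,0,0]]]'
python3 -c "
from arc import *; show([.5073,.0481,.1006])"
```

```text
time: 20.5
eef_pos: [0.5107, 0.0481, 0.1045]
tcp_rot: [-0.011, 0.958, 0.01, 0.285]
contact_force: [-14.2, -4.7, 23.0]
opening: 0.251
finger_force: 36.9
t 20.5 q [-0.16  -0.182  2.403  0.319  0.369 -2.019] tcp [0.5107 0.0481 0.1045] F [-14.2  -4.7  23. ] open 0.25
[[-0.837 -0.026  0.547]
 [-0.014  1.     0.026]
 [-0.547  0.014 -0.837]] tilt 33.2
to go [ 0.005  -0.      0.0014]
```

```bash
python3 -m handwheel '[[[0.03,0,0,0,0],[0.06,0,0,0,0],[0.06,0,0,0,0],[0.06,0,0,0,0],[0.06,0,0,0,0],[0.06,-0.002,0,-0.01,0],[0.06,0,0,-0.025,0],[0.06,0,0,-0.03,0],[0.06,0,0,-0.03,0],[0.06,0,0,-0.03,0],[0.06,0,0,-0.02,0],[0.06,0,0,0,0]]]'
python3 - <<'E'
from h import *
import cv2
show(); cv2.imwrite('pics/m6.png',cv2.resize(np.hstack([viewer.read_camera('scene')[80:400,150:500],viewer.read_camera('top')[40:360,150:500]]),(700,320)))
for n in('cart_handle','flange_edge'): print(n,pins('top',n,.115 if 'h' in n[:6] else .204))
print(pins('scene','flange_edge',.204), [pins('scene',n,.021) for n in('col_front_mid',)])
E
```

```text
time: 21.5
eef_pos: [0.4305, 0.045, 0.2265]
tcp_rot: [-0.01, 0.959, 0.011, 0.283]
contact_force: [0.9, 0.2, 0.3]
opening: 0.702
finger_force: 0.0
t 21.5 q [-0.217 -0.66   2.468  0.205  0.786 -1.914] tcp [0.4305 0.045  0.2265] F [0.9 0.2 0.3] open 0.7
[[-0.839 -0.026  0.543]
 [-0.014  1.     0.028]
 [-0.543  0.016 -0.839]] tilt 32.9
cart_handle [(0.62, [307.0, 242.0], [0.5034, 0.0498, 0.115])]
flange_edge [(0.83, [308.0, 237.0], [0.5058, 0.0455, 0.204])]
[(0.6, [345.0, 134.0], [0.506, 0.0471, 0.204]), (0.47, [324.0, 344.0], [0.9955, 0.0723, 0.204])] [[(0.81, [326.0, 346.0], [0.9522, 0.071, 0.021])]]
```

View pics/m6.png

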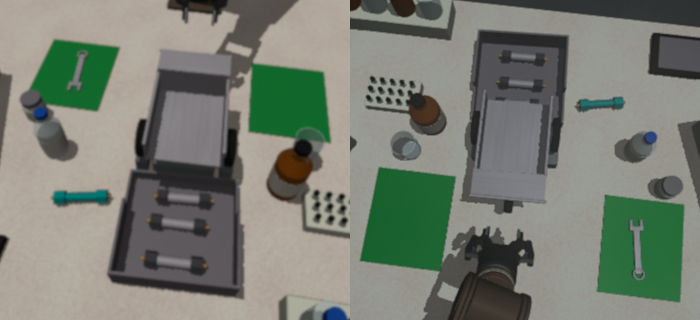

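The cart stands empty and down, the gripper is clear behind it, all three columns are in the bin, and the bystanders have not moved.

```bash
python3 -c "
from plant import *; print(sign_off())"
```

```text
the job is handed in; nothing more can be done
None
```

I handed the job in at about 21.6 s: all three columns are in the grey bin, the cart is down and let go, and the bottles, jar, beaker and wrench look unmoved in the last pictures; the hand-in gave no verdict.

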